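Load a swing-out rotor in balance

ROBOT

A 6-joint arm with a two-finger parallel gripper is mounted at the origin on a cart in front of the work surface, level with it; the furniture and walls round the work are solid. World frame = base frame: x ahead of the robot, y to its left, z up, the work surface at z = 0. Lengths are in m, angles in degrees, forces in N, time in s.
With the tool pointing down it reaches from about 0.3 to 0.75 m from the base axis. Payload 8.5 kg.
Tool frame: the origin (TCP) lies on the centre line of the jaws, within the pads' length; the fingertips stand tips_ahead ahead of it and the grasp point (between the pads) lies 3 mm ahead of it (tips_ahead is the distance from the TCP to the fingertips, in m); z points along the fingers, y is the line along which they close (so a half turn about z gives the same grasp; the last joint's range is limited). The gripper opens to 85 mm and grips with 20 to 120 N. Pads are 22 mm wide; open, the fingers measure 114 mm over their backs; the gripper's body (76 mm by 85 mm) begins 54 mm behind the grasp point. The pads swing forward as they close: fully open they stand 13 mm farther back than shut.
Start: joints at [55.617, 21.807, 74.336, -0, 83.858, -12.336], TCP at [0.206, 0.51, 0.253] pointing down, gripper open.
Joint ranges: [-178.18, 178.18], [-50.72, 133.34], [12.68, 142.11], [-81.47, 261.47], [9.98, 163.14], [-165.26, 165.26]. Speed limits (degrees/s): [136.94, 136.94, 180, 180, 180, 180].

INTERFACE

Orientations are given as a 3x3 rotation matrix whose columns are the frame's x, y, z axes.
In Python, from rig import observe, get_image, close_job, tips_ahead gives the robot as it stands.
- The arm moves only by the tool nudge_tcp, called after "Call:" as name(argument=value, ...) on one line, values as JSON. Schema: {"type":"object","properties":{"deltas":{"type":"array","items":{"type":"object","properties":{"tx":{"type":"number"},"ty":{"type":"number"},"tz":{"type":"number"},"rz":{"type":"number"},"jaw":{"type":"number"}},"additionalProperties":false,"required":["jaw"]},"minItems":1,"maxItems":10},"clamp_n":{"type":"number"},"only":{"type":"string"},"quiet":{"type":"boolean"},"lines":{"type":"string"}},"required":["deltas"],"additionalProperties":false}. deltas is a list of rows, 1 to 10 of them, each an object with the fields tx, ty, tz (the shift in shares of the most that a row can go, 1 being 50 mm), rz (a turn about the tool's z in normalised numbers (1 is 90 degrees)), jaw (the finger opening in m); a field left out counts as zero (the opening has to be given); each row shifts and turns the commanded pose from where the row before left it, along the tool's axes as they then stand; what a row does not reach is not made up. A row lasts 1/10 s, in which the tool goes at most 0.05 m and 8.59 degrees, less where a joint would pass 70% of its speed; a pose out of reach is approached as far as the arm can. The fingers move at their own pace and stop on an object; clamp_n is the grip in N (left out, the last holds). Time passes only in rows, so rows that do not move let the fingers close. The tool returns the time, the measured TCP pose, the force, the opening and the grip force at its end. only (a regular expression) keeps the lines of the reply that match it, lines (a string "A,B") keeps lines A to B, and quiet returns only ok. Shift and turn numbers lie between -1 and 1, and a call with a number outside is refused. Input that does not fit is refused with a message, and nothing moves.
- observe(): the state, without advancing time (a new reading comes with each control period).
- get_image(name): name is "scene" or "top"; returns a dict with "pixels" (480x640x3 uint8, red, green, blue), "depth" (480x640 float32, m along the optical axis (not along the pixel's ray), 0 where there is no reading), "K" (3x3 intrinsics, pixels), "extrinsics" (4x4, takes a point from world to camera coordinates). Camera axes: x right, y down, z forward; pixel columns grow to the right and rows downward; lengths in m; the calibration is good to about 2 mm. A picture is of the moment at which its call begins.
- close_job(): hands the job in; it is judged then, once.
The state is a dict: "time_s": time; "q": joint angles; "qvel": joint speeds; "joint_efforts": joint torques, N m; "position": TCP position; "tool_rot": TCP orientation; "ft_force": force on the tool from outside, world axes, zero at the start; "wrist_torque": the same for the moment, N m; "grip_width": finger opening in m; "gripper_force": force on a finger pad.
Only numpy, scipy, OpenCV 4.12 (cv2) and the standard library are available. Lean on these libraries where they do the work, as an engineer would, in place of code of your own. Each camera call takes 0.05 s, during which the arm holds its last target. There are 200 camera calls.

TASK

The rotor on its stand is half loaded with three sample tubes: take the blue-, red- and green-capped balance tubes out of the teal rack and seat each one in the empty bucket straight across the rotor's axis from the sample tube with the same cap colour, so that the rotor is in balance. Leave the sample tubes in their buckets, the yellow-capped spare in the rack and the amber bottle where it stands; the rotor itself may turn. Lower each tube to the floor of its bucket rather than dropping it in; at the end all six must stand fully down, upright and let go.

Things in the scene. Friction and masses are not known exactly. Their poses are not given: they have to be found in the camera images.
- rotor_stand: centrifuge rotor, 213 mm across, on a fixed round stand; origin on the table, on the upright rotor axis. Six rigid buckets 60 deg apart, axes 80 mm from it: inside 34 mm wide, floor 27 mm above the table; rim 92 mm up, flared to 46 mm. Lock nut in the middle 112 mm high. A sideways push turns the rotor (friction 0.04 N m), tubes with it. Stand yaw says nothing: find the buckets from the tubes
- rack: teal two-tier tube rack, 76 x 190 x 58 mm, fixed. Origin: centre of its underside, y along its length, z up. Hole axes at x = +-18, y = +-22 and +-66 mm; floor 3 mm above the table, so the caps stand 101 to 115 mm up. Its four tubes stand zigzag, one in each pair of holes, so along the rack's x each cap is free on both sides
- sample_blue: blue-capped clear 50 ml tube, 112 mm tall, 45 g: flat-bottomed body 28 mm across, cap 34 mm across from 98 to 112 mm up (grasp the cap). Origin: centre of its underside, z up. The blue sample, seated in the rotor (cap 125 to 139 mm above the table). The three samples stand in neighbouring buckets, in any order; the three buckets straight across are empty
- sample_red: red-capped clear 50 ml tube, 112 mm tall, 45 g: flat-bottomed body 28 mm across, cap 34 mm across from 98 to 112 mm up (grasp the cap). Origin: centre of its underside, z up. The red sample, seated in the rotor (cap 125 to 139 mm above the table). The three samples stand in neighbouring buckets, in any order; the three buckets straight across are empty
- sample_green: green-capped clear 50 ml tube, 112 mm tall, 45 g: flat-bottomed body 28 mm across, cap 34 mm across from 98 to 112 mm up (grasp the cap). Origin: centre of its underside, z up. The green sample, seated in the rotor (cap 125 to 139 mm above the table). The three samples stand in neighbouring buckets, in any order; the three buckets straight across are empty
- balance_blue: blue-capped clear 50 ml tube, 112 mm tall, 45 g: flat-bottomed body 28 mm across, cap 34 mm across from 98 to 112 mm up (grasp the cap). Origin: centre of its underside, z up. The blue balance tube, in the teal rack at the start; looks just like the blue sample
- balance_red: red-capped clear 50 ml tube, 112 mm tall, 45 g: flat-bottomed body 28 mm across, cap 34 mm across from 98 to 112 mm up (grasp the cap). Origin: centre of its underside, z up. The red balance tube, in the teal rack at the start; looks just like the red sample
- balance_green: green-capped clear 50 ml tube, 112 mm tall, 45 g: flat-bottomed body 28 mm across, cap 34 mm across from 98 to 112 mm up (grasp the cap). Origin: centre of its underside, z up. The green balance tube, in the teal rack at the start; looks just like the green sample
- spare_yellow: yellow-capped clear 50 ml tube, 112 mm tall, 45 g: flat-bottomed body 28 mm across, cap 34 mm across from 98 to 112 mm up (grasp the cap). Origin: centre of its underside, z up. A spare among the others in the teal rack; it stays there
- amber_bottle: brown screw-cap bottle, 50 mm across, 89 mm tall, standing on the table beyond the rack; a bystander, leave it alone. Origin: centre of its underside

How it is judged:
By the outcome, as a careful person would: the job done as asked, in the order asked, and still so for the second after the job is handed in, with the robot touching nothing.
It also fails if it takes over 93 s, if anything falls off the work surface, if the arm or the gripper's body presses on something with over 40 N, if the wrist force passes 120 N, or if a joint passes its speed limit or range.

## Working session

There is one attempt and no reset: what is moved stays moved. The work goes in short steps, Python scripts to look and compute and a tool call to move; the robot and the scene stay as the last step left them, time stands still between calls to the robot, and variables do not carry over. Pictures are saved under pics/ and viewed, at most 14 in all, crops included, and the job is handed in when it is done.

```bash
mkdir -p pics; ls
```

Run:
```python
from rig import observe,get_image,tips_ahead
import cv2,numpy as np
s=observe();print(s['time_s'],s['position'],s['tool_rot'],s['grip_width'],tips_ahead)
for n in('scene','top'):
    im=get_image(n);np.savez(n+'0.npz',**im);cv2.imwrite(f'pics/{n}0.png',im['pixels'][...,::-1]);print(n,im['K'],im['extrinsics'])
```

```text
pics
0.0 [0.20629162 0.50955698 0.25271912] [[-9.26896876e-01  3.75315220e-01 -8.16902365e-04]
 [ 3.75315981e-01  9.26896160e-01 -1.19286694e-03]
 [ 3.09482548e-04 -1.41226115e-03 -9.99998955e-01]] 0.08535042371391209 0.022
scene [[542.47921606   0.         323.21531986]
 [  0.         542.47921606 247.95041512]
 [  0.           0.           1.        ]] [[ 0.70838848 -0.70569998 -0.01316458 -0.39229473]
 [-0.29089907 -0.27491207 -0.91640662  0.24116398]
 [ 0.64308903  0.65300145 -0.40003201  0.61734987]
 [ 0.          0.          0.          1.        ]]
top [[605.65143839   0.         323.04145121]
 [  0.         605.65143839 236.02858997]
 [  0.           0.           1.        ]] [[ 0.01602248 -0.99986934 -0.00213976  0.03328462]
 [-0.99052131 -0.01558063 -0.13647261  0.55824526]
 [ 0.13642144  0.0043061  -0.99064153  1.14963744]
 [ 0.          0.          0.          1.        ]]
```

View pics/top0.png

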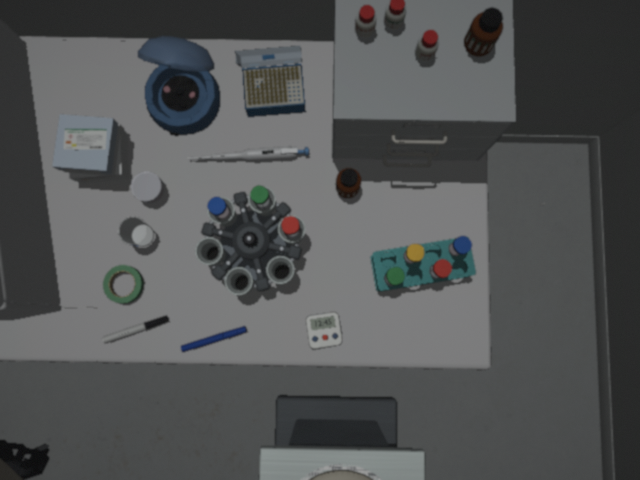

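View pics/scene0.png

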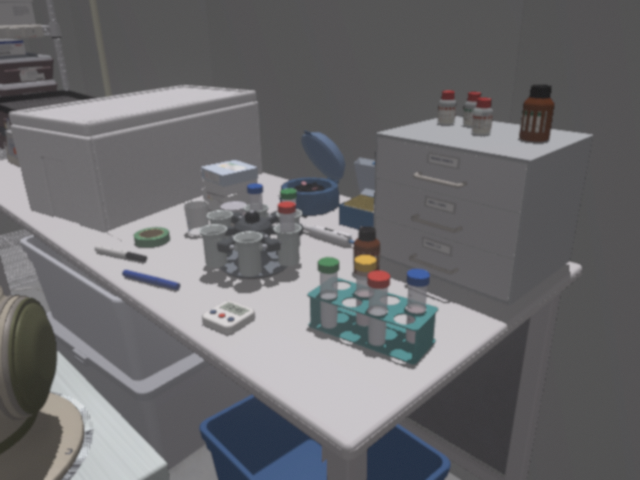

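The top view shows the rotor centred near (250,240). Its samples are blue (219,208), green (261,196) and red (290,228). The empty buckets sit at (280,270), (238,281) and (209,250), opposite blue, green and red respectively. In the rack the caps are green (395,277), yellow (415,254), red (442,269) and blue (461,245). The scene view agrees, and the paths are clear.

Create h.py:
```python
import numpy as np,cv2
from rig import observe,get_image
HUE={'red':[(0,6),(174,180)],'yellow':[(15,30)],'green':[(45,80)],'blue':[(105,125)]}
def cloud(im):
    v,u=np.mgrid[:480,:640];d=im['depth'];K=im['K'];E=im['extrinsics']
    p=np.stack([(u-K[0,2])/K[0,0]*d,(v-K[1,2])/K[1,1]*d,d],-1)
    return (p-E[:3,3])@E[:3,:3]
def ray(im,uv,z):
    K=im['K'];E=im['extrinsics'];R=E[:3,:3];o=-R.T@E[:3,3]
    d=R.T@np.linalg.solve(K,[uv[0],uv[1],1]);return o+d*(z-o[2])/d[2]
def caps(im):
    """cap-top centres: colour blobs on the bench, upper face only, enclosing circle -> ray on top plane"""
    P=cloud(im);hsv=cv2.cvtColor(im['pixels'],cv2.COLOR_RGB2HSV);out=[]
    for c,rs in HUE.items():
        m=np.zeros((480,640),np.uint8)
        for a,b in rs:m|=cv2.inRange(hsv,(a,110,50),(b,255,255))
        m[(P[...,2]<.085)|(P[...,2]>.30)|(P[...,0]>.65)]=0
        n,l,st,ce=cv2.connectedComponentsWithStats(m)
        for i in range(1,n):
            if st[i,4]<60:continue
            z=np.median(P[l==i][:,2]);zt=np.percentile(P[l==i][:,2],85)
            f=(l==i)&(P[...,2]>zt-.004)
            ys,xs=np.nonzero(f);(cx,cy),r=cv2.minEnclosingCircle(np.stack([xs,ys],1).astype(np.float32))
            out.append((c,zt,(cx,cy),r,st[i,4]))
    return out
```

Run:
```python
from h import *
for n in('top','scene'):
    im=dict(np.load(n+'0.npz'))
    for c,zt,uv,r,a in caps(im):
        zp=.139 if abs(zt-.139)<abs(zt-.115) else .115
        print(n,c,np.round(zt,3),np.round(uv,1),round(r,1),a,np.round(ray(im,uv,zp),4))
im=dict(np.load('top0.npz'))
for uv in[(280,270),(238,281),(209,250)]:print(np.round(ray(im,uv,.092),4))
```

```text
top red 0.141 [290.1 225.5] 9.0 249 [0.5619 0.1013 0.139 ]
top red 0.117 [442.4 268.2] 8.9 249 [ 0.4913 -0.1762  0.115 ]
top yellow 0.117 [415.  252.4] 8.8 247 [ 0.5195 -0.1267  0.115 ]
top green 0.141 [259.2 194.5] 8.2 203 [0.6179 0.1585 0.139 ]
top green 0.117 [395.5 275.8] 9.0 254 [ 0.4763 -0.091   0.115 ]
top blue 0.141 [216.5 205.5] 8.9 245 [0.5964 0.2351 0.139 ]
top blue 0.117 [462. 245.] 8.6 235 [ 0.5346 -0.2126  0.115 ]
scene red 0.142 [286.5 205. ] 7.6 98 [0.5639 0.1027 0.139 ]
scene red 0.118 [378.4 275.5] 10.7 231 [ 0.4949 -0.1732  0.115 ]
scene yellow 0.118 [365.4 260. ] 10.6 285 [ 0.522  -0.1251  0.115 ]
scene blue 0.143 [254.1 186.5] 6.1 63 [0.595  0.2373 0.139 ]
scene blue 0.118 [417.5 275. ] 10.7 209 [ 0.5346 -0.2126  0.115 ]
[0.4853 0.1208 0.092 ]
[0.4636 0.1982 0.092 ]
[0.5206 0.2544 0.092 ]
```

Add to h.py:
```python
def kabsch(L,W):
    L=np.array(L);W=np.array(W);a=L-L.mean(0);b=W-W.mean(0)
    th=np.arctan2((a[:,0]*b[:,1]-a[:,1]*b[:,0]).sum(),(a*b).sum())
    R=np.array([[np.cos(th),-np.sin(th)],[np.sin(th),np.cos(th)]])
    t=W.mean(0)-R@L.mean(0);return R,t,th,W-(L@R.T+t)
def pose(im):
    rack={};rot={}
    for c,zt,uv,r,a in caps(im):
        if abs(zt-.141)<.006 : rot[c]=ray(im,uv,.139)[:2]
        elif abs(zt-.117)<.006: rack[c]=ray(im,uv,.115)[:2]
    return rack,rot
def step(xy,z,yaw_y=None):
    "tool-axis shift to TCP target, and turn"
    s=observe();R=s['tool_rot'];d=R.T@(np.r_[xy,z]-s['position']);o=[np.round(d,4)]
    if yaw_y is not None:
        a=np.degrees(np.arctan2(yaw_y@R[:,0],yaw_y@R[:,1]));a=-a
        a=(a+90)%180-90;o.append(round(a,2))
    return o
```

Run:
```python
from h import *
im=dict(np.load('top0.npz'));rack,rot=pose(im)
sc=dict(np.load('scene0.npz'))
k=['green','yellow','red','blue'];W=[rack[c] for c in k]
best=None
for sx in(1,-1):
    L=[(sx*-.018,.066),(sx*.018,.022),(sx*-.018,-.022),(sx*.018,-.066)]
    f=kabsch(L,W);print('rack',np.degrees(f[2]),f[1],f[3].round(4).tolist())
A=np.radians
k=['red','green','blue'];L=[(.08*np.cos(A(60*i)),.08*np.sin(A(60*i))) for i in range(3)]
R,t,th,e=kabsch(L,[rot[c] for c in k]);print('rotor',t,np.degrees(th),e.round(4).tolist())
for i,c in enumerate(k):print(c,'target',(R@-np.array(L[i])+t).round(4))
```

```text
rack 10.250816877170381 [ 0.50542318 -0.15164824] [[0.0003, -0.0011], [0.0003, 0.0001], [-0.0003, 0.0003], [-0.0003, 0.0008]]
rack 30.892531433757885 [ 0.50542318 -0.15164824] [[-0.0107, -0.0053], [0.0409, 0.0153], [-0.0408, -0.015], [0.0107, 0.0049]]
rotor [0.54042641 0.17822471] -74.41541902849406 [[0.0, 0.0001], [-0.0, 0.0002], [0.0, -0.0003]]
red target [0.5189 0.2553]
green target [0.4629 0.1981]
blue target [0.4844 0.1211]
```

Run:
```python
from h import *
print(step([.5348,-.2124],.20,np.array([.984,.178,0])))
```

```text
[array([-0.5755, -0.5458,  0.0533]), np.float64(57.7)]
```

The rows are not in the units I measure in: shifts go in shares of 50 mm and turns go in shares of 90 degrees. I convert before sending: -0.029 m is -0.58, -0.027 m is -0.54.

Call:
nudge_tcp(deltas=[{"tx":-0.58, "ty":-0.54, "jaw":0.07}, {"tx":-0.58, "ty":-0.54, "jaw":0.07}, {"tx":-0.58, "ty":-0.54, "jaw":0.07}, {"tx":-0.58, "ty":-0.54, "jaw":0.07}, {"tx":-0.58, "ty":-0.54, "jaw":0.07}, {"tx":-0.58, "ty":-0.54, "jaw":0.07}, {"tx":-0.58, "ty":-0.54, "jaw":0.07}, {"tx":-0.58, "ty":-0.54, "jaw":0.07}, {"tx":-0.58, "ty":-0.54, "jaw":0.07}, {"tx":-0.58, "ty":-0.54, "jaw":0.07}], clamp_n=40)

```text
time_s: 1.1
position: [0.3741, 0.1491, 0.2533]
tool_rot: [[-0.927, 0.375, -0.0], [0.375, 0.927, 0.0], [0.0, -0.0, -1.0]]
ft_force: [0.1, -0.3, -0.4]
grip_width: 0.0699
gripper_force: 0.0
```

Call:
nudge_tcp(deltas=[{"tx":-0.58, "ty":-0.54, "jaw":0.07}, {"tx":-0.58, "ty":-0.54, "jaw":0.07}, {"tx":-0.58, "ty":-0.54, "jaw":0.07}, {"tx":-0.58, "ty":-0.54, "jaw":0.07}, {"tx":-0.58, "ty":-0.54, "jaw":0.07}, {"tx":-0.58, "ty":-0.54, "jaw":0.07}, {"tx":-0.58, "ty":-0.54, "jaw":0.07}, {"tx":-0.58, "ty":-0.54, "jaw":0.07}, {"tx":-0.58, "ty":-0.54, "jaw":0.07}, {"tx":-0.4, "ty":-0.4, "jaw":0.07}])

```text
time_s: 2.1
position: [0.5362, -0.2008, 0.2527]
tool_rot: [[-0.926, 0.376, -0.001], [0.376, 0.926, 0.0], [0.001, 0.0, -1.0]]
ft_force: [0.3, -0.7, 0.1]
grip_width: 0.0698
gripper_force: 0.0
```

Call:
nudge_tcp(deltas=[{"rz":0.0922, "jaw":0.07}, {"rz":0.0922, "jaw":0.07}, {"rz":0.0922, "jaw":0.07}, {"rz":0.0911, "jaw":0.07}, {"rz":0.0911, "jaw":0.07}, {"rz":0.0911, "jaw":0.07}, {"rz":0.0911, "jaw":0.07}, {"jaw":0.07}, {"jaw":0.07}])

```text
time_s: 3.0
position: [0.5356, -0.1985, 0.2531]
tool_rot: [[-0.182, 0.983, -0.0], [0.983, 0.182, 0.0], [0.0, -0.0, -1.0]]
ft_force: [0.4, -0.7, 1.0]
grip_width: 0.0702
gripper_force: 0.0
```

Run:
```python
from h import *
import rig
print(step([.5348,-.2124],.111,np.array([.984,.178,0])),rig.tips_ahead)
print(observe()['q'])
```

```text
[array([-0.0135, -0.0032,  0.1421]), np.float64(0.22)] 0.022
[-3.22118981e+01  2.39762131e+01  7.08723016e+01  1.11846692e-05
  8.51848165e+01 -4.26860300e+01]
```

To row units: 0.03 m is 0.6, 0.02 m is 0.4.

Call:
nudge_tcp(deltas=[{"tx":-0.27, "ty":-0.06, "tz":0.4, "jaw":0.07}, {"tz":0.6, "jaw":0.07}, {"tz":0.6, "jaw":0.07}, {"tz":0.6, "jaw":0.07}, {"tz":0.4, "jaw":0.07}, {"tz":0.24, "jaw":0.07}, {"jaw":0.07}])

```text
time_s: 3.7
position: [0.5346, -0.2122, 0.1101]
tool_rot: [[-0.18, 0.984, -0.002], [0.984, 0.18, 0.001], [0.002, -0.002, -1.0]]
ft_force: [0.0, -0.3, -0.2]
grip_width: 0.07
gripper_force: 0.0
```

Call:
nudge_tcp(deltas=[{"jaw":0.03}, {"jaw":0.03}, {"jaw":0.03}, {"jaw":0.03}, {"jaw":0.03}, {"jaw":0.03}], clamp_n=40)

```text
time_s: 4.3
position: [0.5356, -0.2127, 0.1126]
tool_rot: [[-0.178, 0.984, 0.002], [0.984, 0.178, -0.002], [-0.002, 0.002, -1.0]]
ft_force: [-0.0, -1.6, 6.4]
grip_width: 0.0328
gripper_force: 39.5
```

Run:
```python
from h import *
print(step([.5348,-.2124],.111))
im=get_image('scene');cv2.imwrite('pics/s1.png',cv2.resize(im['pixels'][180:400,260:560,::-1],None,fx=2.5,fy=2.5))
```

```text
[array([ 0.0005, -0.0007,  0.0016])]
```

View pics/s1.png

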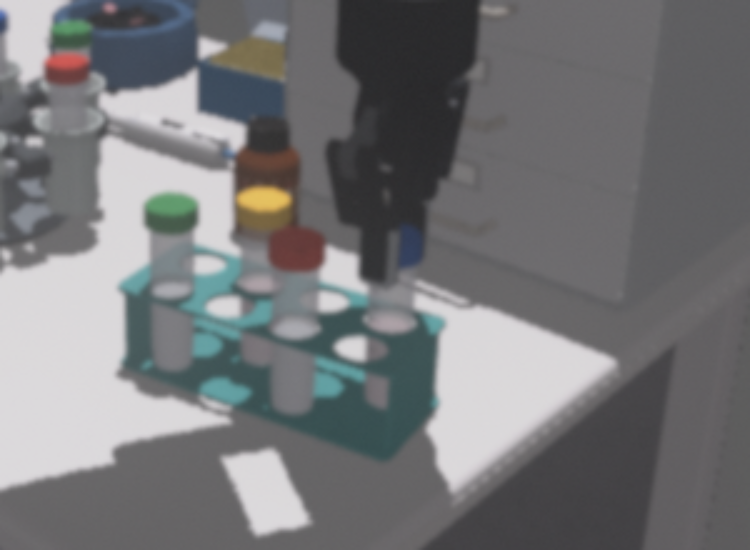

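The fingers are closed round the blue cap at crop position (410,245), and the tube is upright. Lifting now.

To row units: -0.03 m is -0.6, -0.02 m is -0.4.

Call:
nudge_tcp(deltas=[{"tz":-0.2, "jaw":0.03}, {"tz":-0.4, "jaw":0.03}, {"tz":-0.6, "jaw":0.03}, {"tz":-0.6, "jaw":0.03}, {"tz":-0.6, "jaw":0.03}, {"tz":-0.4, "jaw":0.03}, {"tz":-0.2, "jaw":0.03}, {"jaw":0.03}])

```text
time_s: 5.15
position: [0.5352, -0.2125, 0.2625]
tool_rot: [[-0.178, 0.984, 0.002], [0.984, 0.178, -0.001], [-0.002, 0.002, -1.0]]
ft_force: [-0.0, 0.5, -0.5]
grip_width: 0.0324
gripper_force: 39.7
```

Run:
```python
from h import *
print(step([.4844,.1211],.26))
```

```text
[array([0.3373, 0.0094, 0.002 ])]
```

To row units: 0.035 m is 0.7, 0.02 m is 0.4.

Call:
nudge_tcp(deltas=[{"tx":0.4, "jaw":0.03}, {"tx":0.7, "ty":0.02, "jaw":0.03}, {"tx":0.7, "ty":0.02, "jaw":0.03}, {"tx":0.7, "ty":0.02, "jaw":0.03}, {"tx":0.7, "ty":0.02, "jaw":0.03}, {"tx":0.7, "ty":0.02, "jaw":0.03}, {"tx":0.7, "ty":0.02, "jaw":0.03}, {"tx":0.7, "ty":0.02, "jaw":0.03}, {"tx":0.7, "ty":0.02, "jaw":0.03}, {"tx":0.4, "ty":0.02, "jaw":0.03}])

```text
time_s: 6.15
position: [0.4858, 0.1062, 0.2601]
tool_rot: [[-0.18, 0.984, -0.003], [0.984, 0.18, 0.0], [0.001, -0.003, -1.0]]
ft_force: [0.2, -0.7, -0.7]
grip_width: 0.0327
gripper_force: 39.7
```

Call:
nudge_tcp(deltas=[{"tx":0.3, "jaw":0.03}, {"tx":0.04, "jaw":0.03}, {"jaw":0.03}, {"jaw":0.03}])

```text
time_s: 6.55
position: [0.484, 0.1201, 0.2608]
tool_rot: [[-0.177, 0.984, -0.001], [0.984, 0.177, -0.0], [-0.0, -0.001, -1.0]]
ft_force: [-0.8, -0.9, -0.2]
grip_width: 0.0326
gripper_force: 39.7
```

Run:
```python
from h import *
print(step([.4844,.1211],.26))
im=get_image('top');print(pose(im))
cv2.imwrite('pics/t2.png',cv2.resize(im['pixels'][160:340,170:410,::-1],None,fx=3,fy=3))
im=get_image('scene')
cv2.imwrite('pics/s2.png',cv2.resize(im['pixels'][100:300,160:400,::-1],None,fx=3,fy=3))
```

```text
[array([0.0009, 0.0006, 0.0008])]
({'red': array([ 0.49148035, -0.17631689]), 'yellow': array([ 0.51918298, -0.12682947]), 'green': array([ 0.47626452, -0.0910355 ])}, {'green': array([0.61787655, 0.15848349]), 'blue': array([0.59826272, 0.23515117])})
```

View pics/s2.png

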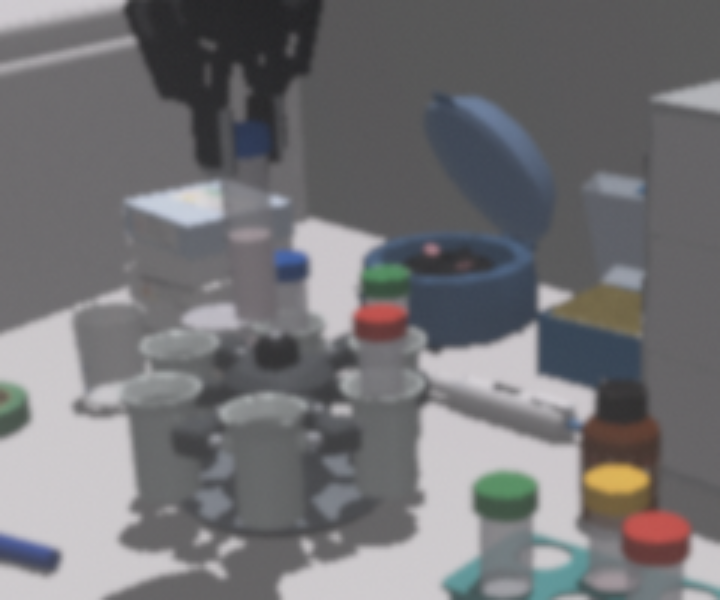

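The tube hangs upright above the front bucket at crop (265,400). Lowering it.

To row units: 0.02 m is 0.4, 0.001 m is 0.02.

Call:
nudge_tcp(deltas=[{"tx":0.02, "ty":0.01, "tz":0.4, "jaw":0.03}, {"tz":0.4, "jaw":0.03}, {"tz":0.2, "jaw":0.03}, {"tz":0.2, "jaw":0.03}, {"tz":0.2, "jaw":0.03}, {"tz":0.2, "jaw":0.03}, {"tz":0.2, "jaw":0.03}, {"tz":0.2, "jaw":0.03}, {"tz":0.2, "jaw":0.03}, {"jaw":0.03}])

```text
time_s: 7.65
position: [0.4837, 0.1219, 0.15]
tool_rot: [[-0.178, 0.984, -0.003], [0.984, 0.178, -0.0], [0.0, -0.002, -1.0]]
ft_force: [0.3, -1.0, -1.5]
grip_width: 0.0326
gripper_force: 39.8
```

Call:
nudge_tcp(deltas=[{"tz":0.08, "jaw":0.03}, {"tz":0.08, "jaw":0.03}, {"tz":0.04, "jaw":0.03}, {"jaw":0.03}])

```text
time_s: 8.05
position: [0.4842, 0.1219, 0.1412]
tool_rot: [[-0.178, 0.984, -0.0], [0.984, 0.178, 0.0], [0.0, -0.0, -1.0]]
ft_force: [0.1, -0.4, 0.1]
grip_width: 0.0327
gripper_force: 39.8
```

To row units: 0.002 m is 0.04, 0.0015 m is 0.03.

Call:
nudge_tcp(deltas=[{"tz":0.04, "jaw":0.03}, {"tz":0.03, "jaw":0.03}, {"jaw":0.03}])

```text
time_s: 8.35
position: [0.4842, 0.1219, 0.1377]
tool_rot: [[-0.178, 0.984, -0.0], [0.984, 0.178, -0.0], [0.0, -0.0, -1.0]]
ft_force: [0.8, -0.2, -0.4]
grip_width: 0.0327
gripper_force: 39.8
```

Call:
nudge_tcp(deltas=[{"tz":0.02, "jaw":0.03}, {"tz":0.02, "jaw":0.03}, {"jaw":0.03}])

```text
time_s: 8.65
position: [0.4847, 0.1219, 0.1365]
tool_rot: [[-0.178, 0.984, 0.002], [0.984, 0.178, -0.0], [-0.0, 0.002, -1.0]]
ft_force: [-0.2, -0.1, 6.8]
grip_width: 0.0327
gripper_force: 40.2
```

Floor contact came at TCP z 0.1365, as predicted. Release and retreat.

To row units: -0.03 m is -0.6, -0.02 m is -0.4.

Call:
nudge_tcp(deltas=[{"jaw":0.055}, {"jaw":0.055}, {"jaw":0.055}, {"tz":-0.4, "jaw":0.055}, {"tz":-0.6, "jaw":0.055}, {"tz":-0.6, "jaw":0.07}, {"jaw":0.07}])

```text
time_s: 9.35
position: [0.4856, 0.122, 0.2192]
tool_rot: [[-0.178, 0.984, 0.007], [0.984, 0.178, 0.0], [-0.001, 0.007, -1.0]]
ft_force: [0.3, 0.8, -0.9]
grip_width: 0.0697
gripper_force: 0.0
```

Run:
```python
from h import *
print(step([.4916,-.1762],.215))
```

```text
[array([-0.2945, -0.0472,  0.0042])]
```

To row units: -0.035 m is -0.7, -0.02 m is -0.4.

Call:
nudge_tcp(deltas=[{"tx":-0.4, "ty":-0.1, "jaw":0.07}, {"tx":-0.7, "ty":-0.1, "jaw":0.07}, {"tx":-0.7, "ty":-0.1, "jaw":0.07}, {"tx":-0.7, "ty":-0.1, "jaw":0.07}, {"tx":-0.7, "ty":-0.1, "jaw":0.07}, {"tx":-0.7, "ty":-0.1, "jaw":0.07}, {"tx":-0.7, "ty":-0.1, "jaw":0.07}, {"tx":-0.7, "ty":-0.1, "jaw":0.07}, {"tx":-0.4, "ty":-0.1, "jaw":0.07}, {"tx":-0.2, "ty":-0.04, "jaw":0.07}])

```text
time_s: 10.35
position: [0.4901, -0.1784, 0.2149]
tool_rot: [[-0.176, 0.984, -0.001], [0.984, 0.176, 0.001], [0.001, -0.001, -1.0]]
ft_force: [-0.0, 1.0, 0.2]
grip_width: 0.0696
gripper_force: 0.0
```

Call:
nudge_tcp(deltas=[{"jaw":0.07}, {"jaw":0.07}])

```text
time_s: 10.55
position: [0.4904, -0.1759, 0.2155]
tool_rot: [[-0.178, 0.984, -0.001], [0.984, 0.178, 0.001], [0.001, -0.0, -1.0]]
ft_force: [0.6, 0.6, 0.4]
grip_width: 0.07
gripper_force: 0.0
```

Run:
```python
from h import *
print(step([.4916,-.1762],.111))
im=get_image('top');r,ro=pose(im);print(r,ro)
k=['red','green','blue']
cv2.imwrite('pics/t3.png',cv2.resize(im['pixels'][160:340,170:370,::-1],None,fx=3,fy=3))
for c,zt,uv,rr,a in caps(im):print(c,round(zt,4),uv,ray(im,uv,.139)[:2])
```

```text
[array([-0.0006,  0.0012,  0.1045])]
{'yellow': array([ 0.51937019, -0.12681637]), 'green': array([ 0.47618123, -0.09112758])} {'red': array([0.56296914, 0.10114105]), 'green': array([0.61797682, 0.15857735]), 'blue': array([0.48477266, 0.11964744])}
red 0.1407 (290.1666564941406, 224.94444274902344) [0.56296914 0.10114105]
yellow 0.1171 (415.125, 252.5) [ 0.51666976 -0.12324204]
green 0.141 (259.1771545410156, 194.44488525390625) [0.61797682 0.15857735]
green 0.1168 (395.58197021484375, 275.827880859375) [ 0.47442299 -0.08833181]
blue 0.1408 (216.5, 205.5) [0.59642656 0.23507762]
blue 0.1408 (278.75, 268.1666564941406) [0.48477266 0.11964744]
```

View pics/t3.png

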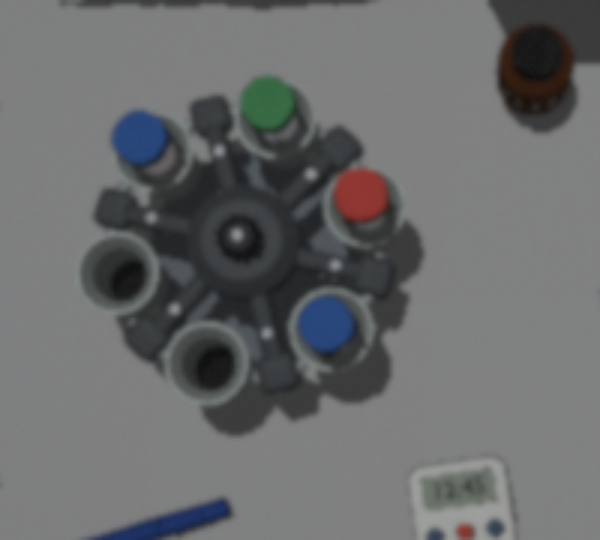

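The blue balance tube is seated, with its cap at crop (327,323) straight across from the blue sample. The rotor hasn't turned. Red is next.

To row units: 0.03 m is 0.6, 0.02 m is 0.4.

Call:
nudge_tcp(deltas=[{"tx":-0.012, "ty":0.02, "tz":0.4, "jaw":0.07}, {"tz":0.6, "jaw":0.07}, {"tz":0.6, "jaw":0.07}, {"tz":0.3, "jaw":0.07}, {"tz":0.18, "jaw":0.07}, {"jaw":0.07}, {"jaw":0.03}, {"jaw":0.03}, {"jaw":0.03}, {"jaw":0.03}], clamp_n=40)

```text
time_s: 11.6
position: [0.4921, -0.1775, 0.1129]
tool_rot: [[-0.178, 0.984, 0.002], [0.984, 0.178, -0.001], [-0.002, 0.002, -1.0]]
ft_force: [0.5, 0.5, 6.4]
grip_width: 0.033
gripper_force: 39.4
```

Call:
nudge_tcp(deltas=[{"jaw":0.03}, {"jaw":0.03}, {"jaw":0.03}])

```text
time_s: 11.9
position: [0.4921, -0.1775, 0.1128]
tool_rot: [[-0.178, 0.984, 0.002], [0.984, 0.178, -0.001], [-0.002, 0.002, -1.0]]
ft_force: [0.7, -0.1, 6.8]
grip_width: 0.0328
gripper_force: 39.4
```

Call:
nudge_tcp(deltas=[{"tz":-0.2, "jaw":0.03}, {"tz":-0.4, "jaw":0.03}, {"tz":-0.6, "jaw":0.03}, {"tz":-0.6, "jaw":0.03}, {"tz":-0.6, "jaw":0.03}, {"tz":-0.4, "jaw":0.03}, {"tz":-0.2, "jaw":0.03}, {"jaw":0.03}])

```text
time_s: 12.7
position: [0.4917, -0.1773, 0.2629]
tool_rot: [[-0.178, 0.984, 0.002], [0.984, 0.178, -0.001], [-0.001, 0.002, -1.0]]
ft_force: [0.3, 0.1, -0.0]
grip_width: 0.0328
gripper_force: 39.7
```

Run:
```python
from h import *
print(step([.5192,.2556],.26))
```

```text
[array([0.4211, 0.1041, 0.0025])]
```

To row units: 0.035 m is 0.7, 0.03 m is 0.6.

Call:
nudge_tcp(deltas=[{"tx":0.4, "ty":0.1, "tz":-0.1, "jaw":0.03}, {"tx":0.6, "ty":0.16, "tz":-0.1, "jaw":0.03}, {"tx":0.7, "ty":0.18, "jaw":0.03}, {"tx":0.7, "ty":0.18, "jaw":0.03}, {"tx":0.7, "ty":0.18, "jaw":0.03}, {"tx":0.7, "ty":0.18, "jaw":0.03}, {"tx":0.7, "ty":0.18, "jaw":0.03}, {"tx":0.7, "ty":0.18, "jaw":0.03}, {"tx":0.7, "ty":0.18, "jaw":0.03}, {"tx":0.7, "ty":0.18, "jaw":0.03}])

```text
time_s: 13.7
position: [0.516, 0.1641, 0.2704]
tool_rot: [[-0.178, 0.984, -0.003], [0.984, 0.178, -0.0], [0.0, -0.003, -1.0]]
ft_force: [0.4, -0.1, -0.5]
grip_width: 0.0327
gripper_force: 39.7
```

Call:
nudge_tcp(deltas=[{"tx":0.7, "ty":0.18, "jaw":0.03}, {"tx":0.6, "ty":0.14, "jaw":0.03}, {"tx":0.4, "ty":0.1, "jaw":0.03}, {"tx":0.12, "ty":0.04, "jaw":0.03}, {"jaw":0.03}, {"jaw":0.03}])

```text
time_s: 14.3
position: [0.5229, 0.2554, 0.2713]
tool_rot: [[-0.177, 0.984, -0.001], [0.984, 0.177, -0.001], [-0.0, -0.001, -1.0]]
ft_force: [0.3, 0.7, -0.5]
grip_width: 0.0327
gripper_force: 39.8
```

Run:
```python
from h import *
print(step([.5192,.2556],.1365))
im=get_image('top')
cv2.imwrite('pics/t4.png',cv2.resize(im['pixels'][160:340,150:350,::-1],None,fx=3,fy=3))
im=get_image('scene')
cv2.imwrite('pics/s4.png',cv2.resize(im['pixels'][100:300,130:330,::-1],None,fx=3,fy=3))
```

```text
[array([ 0.0009, -0.0035,  0.1348])]
```

View pics/s4.png

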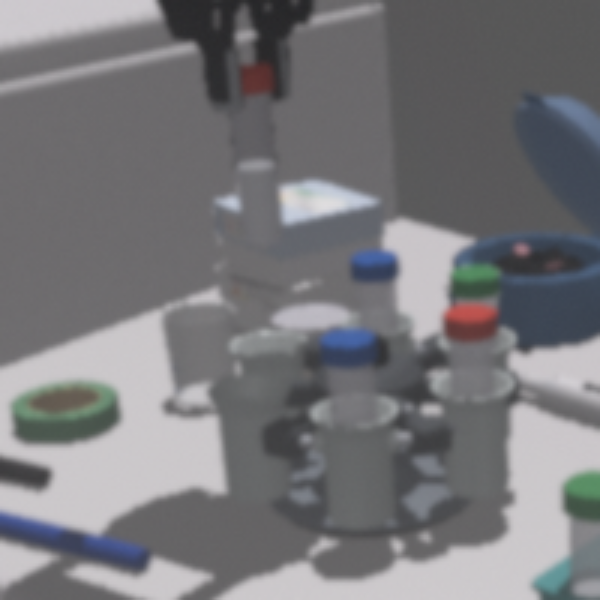

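The red tube hangs upright at crop (258,150), above the left rear bucket (270,345). I'll correct its position and lower it.

To row units: 0.02 m is 0.4, 0.015 m is 0.3.

Call:
nudge_tcp(deltas=[{"tx":0.02, "ty":-0.07, "tz":0.4, "jaw":0.03}, {"tz":0.4, "jaw":0.03}, {"tz":0.3, "jaw":0.03}, {"tz":0.2, "jaw":0.03}, {"tz":0.2, "jaw":0.03}, {"tz":0.2, "jaw":0.03}, {"tz":0.2, "jaw":0.03}, {"tz":0.2, "jaw":0.03}, {"tz":0.2, "jaw":0.03}, {"tz":0.1, "jaw":0.03}])

```text
time_s: 15.4
position: [0.5191, 0.2566, 0.1507]
tool_rot: [[-0.178, 0.984, -0.001], [0.984, 0.178, -0.0], [-0.0, -0.001, -1.0]]
ft_force: [-0.5, 0.4, 0.5]
grip_width: 0.0328
gripper_force: 39.8
```

Call:
nudge_tcp(deltas=[{"tz":0.08, "jaw":0.03}, {"tz":0.08, "jaw":0.03}, {"tz":0.08, "jaw":0.03}, {"jaw":0.03}])

```text
time_s: 15.8
position: [0.5192, 0.2566, 0.1394]
tool_rot: [[-0.178, 0.984, -0.001], [0.984, 0.178, -0.0], [-0.0, -0.001, -1.0]]
ft_force: [-0.7, -0.5, -0.5]
grip_width: 0.033
gripper_force: 39.8
```

To row units: 0.0015 m is 0.03.

Call:
nudge_tcp(deltas=[{"tz":0.03, "jaw":0.03}, {"tz":0.03, "jaw":0.03}, {"jaw":0.03}])

```text
time_s: 16.1
position: [0.5194, 0.2567, 0.137]
tool_rot: [[-0.178, 0.984, 0.001], [0.984, 0.178, 0.0], [0.0, 0.001, -1.0]]
ft_force: [-0.2, 0.0, -0.4]
grip_width: 0.0328
gripper_force: 39.7
```

To row units: 0.0008 m is 0.016.

Call:
nudge_tcp(deltas=[{"tz":0.016, "jaw":0.03}, {"jaw":0.03}])

```text
time_s: 16.3
position: [0.5198, 0.2568, 0.1369]
tool_rot: [[-0.178, 0.984, 0.002], [0.984, 0.178, 0.0], [0.0, 0.002, -1.0]]
ft_force: [0.1, -0.2, 4.8]
grip_width: 0.0328
gripper_force: 40.2
```

To row units: -0.03 m is -0.6, -0.02 m is -0.4.

Call:
nudge_tcp(deltas=[{"jaw":0.055}, {"jaw":0.055}, {"jaw":0.055}, {"tz":-0.4, "jaw":0.055}, {"tz":-0.6, "jaw":0.055}, {"tz":-0.6, "jaw":0.07}, {"jaw":0.07}])

```text
time_s: 17.0
position: [0.5206, 0.2571, 0.2199]
tool_rot: [[-0.178, 0.984, 0.007], [0.984, 0.178, 0.002], [0.001, 0.007, -1.0]]
ft_force: [0.7, -0.0, -0.8]
grip_width: 0.0698
gripper_force: 0.0
```

Run:
```python
from h import *
print(step([.4766,-.091],.22))
```

```text
[array([-0.3347, -0.1053, -0.001 ])]
```

To row units: -0.04 m is -0.8, -0.025 m is -0.5.

Call:
nudge_tcp(deltas=[{"tx":-0.4, "ty":-0.12, "jaw":0.07}, {"tx":-0.8, "ty":-0.26, "jaw":0.07}, {"tx":-0.8, "ty":-0.26, "jaw":0.07}, {"tx":-0.8, "ty":-0.26, "jaw":0.07}, {"tx":-0.8, "ty":-0.26, "jaw":0.07}, {"tx":-0.8, "ty":-0.26, "jaw":0.07}, {"tx":-0.8, "ty":-0.26, "jaw":0.07}, {"tx":-0.8, "ty":-0.24, "jaw":0.07}, {"tx":-0.5, "ty":-0.14, "jaw":0.07}, {"tx":-0.18, "ty":-0.06, "jaw":0.07}])

```text
time_s: 18.0
position: [0.474, -0.0929, 0.2153]
tool_rot: [[-0.175, 0.985, -0.001], [0.985, 0.175, 0.0], [0.0, -0.001, -1.0]]
ft_force: [1.0, 1.3, 0.7]
grip_width: 0.0698
gripper_force: 0.0
```

Call:
nudge_tcp(deltas=[{"jaw":0.07}, {"jaw":0.07}])

```text
time_s: 18.2
position: [0.4744, -0.0899, 0.2157]
tool_rot: [[-0.179, 0.984, -0.001], [0.984, 0.179, 0.001], [0.001, -0.0, -1.0]]
ft_force: [0.5, -0.6, 0.4]
grip_width: 0.07
gripper_force: 0.0
```

Run:
```python
from h import *
print(step([.4766,-.091],.111))
im=get_image('top')
cv2.imwrite('pics/t5.png',cv2.resize(im['pixels'][160:340,170:370,::-1],None,fx=3,fy=3))
for c,zt,uv,rr,a in caps(im):print(c,round(zt,4),ray(im,uv,.139)[:2])
```

```text
[array([-0.0015,  0.002 ,  0.1047])]
red 0.1404 [0.56263832 0.10065095]
red 0.1406 [0.51967948 0.2561859 ]
green 0.1407 [0.61804384 0.15864005]
blue 0.1407 [0.59661015 0.23508497]
blue 0.1407 [0.4848647  0.12009525]
```

View pics/t5.png

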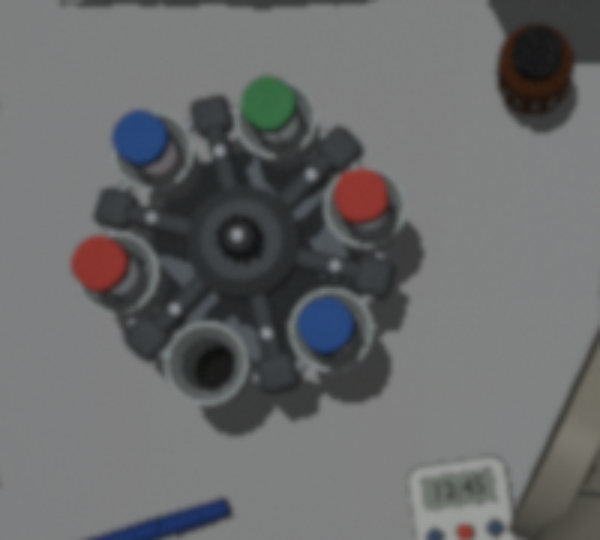

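The red balance tube is seated at crop (100,263), straight across from the red sample at (360,195). The rotor is unchanged. Green is next.

To row units: 0.03 m is 0.6, 0.02 m is 0.4.

Call:
nudge_tcp(deltas=[{"tx":-0.03, "ty":0.04, "tz":0.4, "jaw":0.07}, {"tz":0.6, "jaw":0.07}, {"tz":0.6, "jaw":0.07}, {"tz":0.3, "jaw":0.07}, {"tz":0.18, "jaw":0.07}, {"jaw":0.07}, {"jaw":0.03}, {"jaw":0.03}, {"jaw":0.03}, {"jaw":0.03}], clamp_n=40)

```text
time_s: 19.25
position: [0.4773, -0.0922, 0.113]
tool_rot: [[-0.178, 0.984, 0.002], [0.984, 0.178, -0.001], [-0.001, 0.002, -1.0]]
ft_force: [-0.8, 0.0, 6.2]
grip_width: 0.0327
gripper_force: 39.4
```

Call:
nudge_tcp(deltas=[{"jaw":0.03}, {"jaw":0.03}, {"jaw":0.03}])

```text
time_s: 19.55
position: [0.4772, -0.0923, 0.113]
tool_rot: [[-0.178, 0.984, 0.002], [0.984, 0.178, -0.001], [-0.001, 0.002, -1.0]]
ft_force: [0.6, 0.6, 7.0]
grip_width: 0.0329
gripper_force: 39.5
```

Call:
nudge_tcp(deltas=[{"tz":-0.2, "jaw":0.03}, {"tz":-0.4, "jaw":0.03}, {"tz":-0.6, "jaw":0.03}, {"tz":-0.6, "jaw":0.03}, {"tz":-0.6, "jaw":0.03}, {"tz":-0.4, "jaw":0.03}, {"tz":-0.4, "jaw":0.03}, {"jaw":0.03}])

```text
time_s: 20.35
position: [0.4772, -0.0922, 0.2748]
tool_rot: [[-0.178, 0.984, 0.005], [0.984, 0.178, -0.002], [-0.003, 0.004, -1.0]]
ft_force: [-0.3, 0.5, -0.8]
grip_width: 0.0326
gripper_force: 39.8
```

Run:
```python
from h import *
print(step([.4631,.1981],.27))
```

```text
[array([0.2882, 0.0378, 0.0041])]
```

Call:
nudge_tcp(deltas=[{"tx":0.4, "ty":0.06, "jaw":0.03}, {"tx":0.7, "ty":0.08, "jaw":0.03}, {"tx":0.7, "ty":0.08, "jaw":0.03}, {"tx":0.7, "ty":0.08, "jaw":0.03}, {"tx":0.7, "ty":0.08, "jaw":0.03}, {"tx":0.7, "ty":0.08, "jaw":0.03}, {"tx":0.7, "ty":0.08, "jaw":0.03}, {"tx":0.6, "ty":0.08, "jaw":0.03}, {"tx":0.4, "ty":0.08, "jaw":0.03}, {"tx":0.16, "ty":0.04, "jaw":0.03}])

```text
time_s: 21.35
position: [0.4612, 0.1994, 0.2712]
tool_rot: [[-0.18, 0.984, -0.002], [0.984, 0.18, -0.0], [0.0, -0.002, -1.0]]
ft_force: [-0.4, -0.6, -1.0]
grip_width: 0.0329
gripper_force: 39.8
```

Call:
nudge_tcp(deltas=[{"jaw":0.03}, {"jaw":0.03}, {"jaw":0.03}])

```text
time_s: 21.65
position: [0.4619, 0.1971, 0.2719]
tool_rot: [[-0.177, 0.984, -0.0], [0.984, 0.177, -0.0], [-0.0, -0.0, -1.0]]
ft_force: [-0.4, 0.3, -0.2]
grip_width: 0.0326
gripper_force: 39.8
```

Run:
```python
from h import *
print(step([.4631,.1981],.1368))
im=get_image('scene')
cv2.imwrite('pics/s6.png',cv2.resize(im['pixels'][100:300,130:330,::-1],None,fx=3,fy=3))
```

```text
[array([0.0009, 0.0014, 0.1351])]
```

View pics/s6.png

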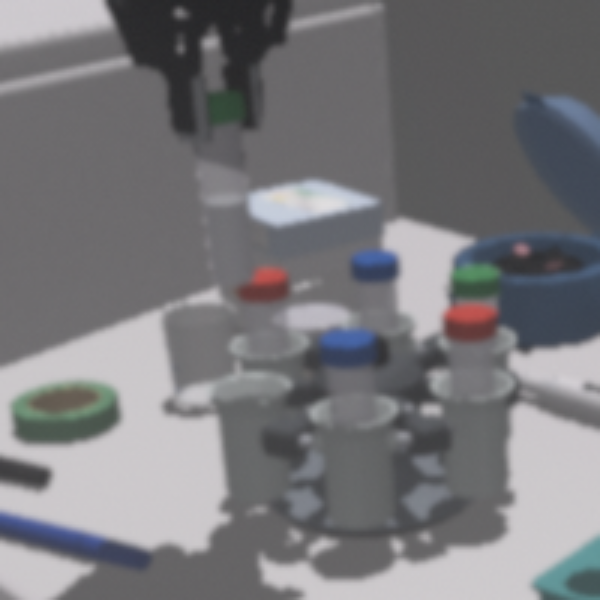

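The green tube hangs clear above the empty left bucket at crop (253,390), close to upright.

To row units: 0.02 m is 0.4, 0.015 m is 0.3.

Call:
nudge_tcp(deltas=[{"tx":0.02, "ty":0.028, "tz":0.4, "jaw":0.03}, {"tz":0.4, "jaw":0.03}, {"tz":0.3, "jaw":0.03}, {"tz":0.2, "jaw":0.03}, {"tz":0.2, "jaw":0.03}, {"tz":0.2, "jaw":0.03}, {"tz":0.2, "jaw":0.03}, {"tz":0.2, "jaw":0.03}, {"tz":0.2, "jaw":0.03}, {"tz":0.1, "jaw":0.03}])

```text
time_s: 22.7
position: [0.4628, 0.1992, 0.1509]
tool_rot: [[-0.178, 0.984, -0.001], [0.984, 0.178, -0.0], [-0.0, -0.001, -1.0]]
ft_force: [0.2, -0.7, -0.1]
grip_width: 0.0325
gripper_force: 39.8
```

Call:
nudge_tcp(deltas=[{"tz":0.08, "jaw":0.03}, {"tz":0.08, "jaw":0.03}, {"tz":0.08, "jaw":0.03}, {"jaw":0.03}, {"tz":0.03, "jaw":0.03}, {"jaw":0.03}])

```text
time_s: 23.3
position: [0.4631, 0.1992, 0.1385]
tool_rot: [[-0.178, 0.984, 0.0], [0.984, 0.178, 0.0], [0.0, 0.0, -1.0]]
ft_force: [0.7, -0.3, -0.6]
grip_width: 0.033
gripper_force: 39.8
```

To row units: 0.001 m is 0.02, 0.0008 m is 0.016.

Call:
nudge_tcp(deltas=[{"tz":0.02, "jaw":0.03}, {"tz":0.016, "jaw":0.03}, {"jaw":0.03}])

```text
time_s: 23.6
position: [0.4632, 0.1993, 0.137]
tool_rot: [[-0.178, 0.984, 0.001], [0.984, 0.178, 0.0], [-0.0, 0.001, -1.0]]
ft_force: [0.2, -0.8, 1.8]
grip_width: 0.0325
gripper_force: 40.0
```

Call:
nudge_tcp(deltas=[{"tz":0.016, "jaw":0.03}, {"jaw":0.03}])

```text
time_s: 23.8
position: [0.4635, 0.1994, 0.1369]
tool_rot: [[-0.178, 0.984, 0.002], [0.984, 0.178, 0.0], [0.0, 0.002, -1.0]]
ft_force: [-0.0, -0.5, 9.3]
grip_width: 0.0324
gripper_force: 40.5
```

The tube is on the floor. Release, retreat and check.

To row units: -0.03 m is -0.6, -0.02 m is -0.4.

Call:
nudge_tcp(deltas=[{"jaw":0.055}, {"jaw":0.055}, {"jaw":0.055}, {"tz":-0.4, "jaw":0.055}, {"tz":-0.6, "jaw":0.055}, {"tz":-0.6, "jaw":0.07}, {"tz":-0.6, "jaw":0.07}, {"jaw":0.07}])

```text
time_s: 24.6
position: [0.4642, 0.1995, 0.2494]
tool_rot: [[-0.178, 0.984, 0.007], [0.984, 0.178, 0.001], [-0.0, 0.007, -1.0]]
ft_force: [0.2, -0.8, -0.1]
grip_width: 0.0696
gripper_force: 0.0
```

Call:
nudge_tcp(deltas=[{"tx":-0.6, "ty":-0.4, "jaw":0.07}, {"tx":-0.6, "ty":-0.4, "jaw":0.07}, {"tx":-0.6, "ty":-0.4, "jaw":0.07}, {"tx":-0.6, "ty":-0.4, "jaw":0.07}, {"tx":-0.6, "ty":-0.4, "jaw":0.07}, {"tx":-0.6, "jaw":0.07}, {"tx":-0.4, "jaw":0.07}, {"jaw":0.07}, {"jaw":0.07}])

```text
time_s: 25.5
position: [0.3999, -0.0151, 0.2453]
tool_rot: [[-0.177, 0.984, -0.001], [0.984, 0.177, 0.001], [0.001, -0.001, -1.0]]
ft_force: [-1.0, -0.3, 0.5]
grip_width: 0.0701
gripper_force: 0.0
```

Run:
```python
from h import *
im=get_image('top')
cv2.imwrite('pics/t7.png',cv2.resize(im['pixels'][150:340,180:500,::-1],None,fx=2.5,fy=2.5))
for c,zt,uv,rr,a in caps(im):print(c,round(zt,4),ray(im,uv,.139)[:2])
im=get_image('scene')
cv2.imwrite('pics/s7.png',cv2.resize(im['pixels'][150:380,180:480,::-1],None,fx=2.5,fy=2.5))
```

```text
red 0.1405 [0.56226634 0.10082473]
red 0.1406 [0.5204186  0.25637586]
yellow 0.1164 [ 0.51685876 -0.12301975]
green 0.1406 [0.61787655 0.15848349]
green 0.1409 [0.46457189 0.20008506]
blue 0.1407 [0.59619357 0.23529434]
blue 0.1407 [0.48504884 0.12099092]
```

View pics/t7.png

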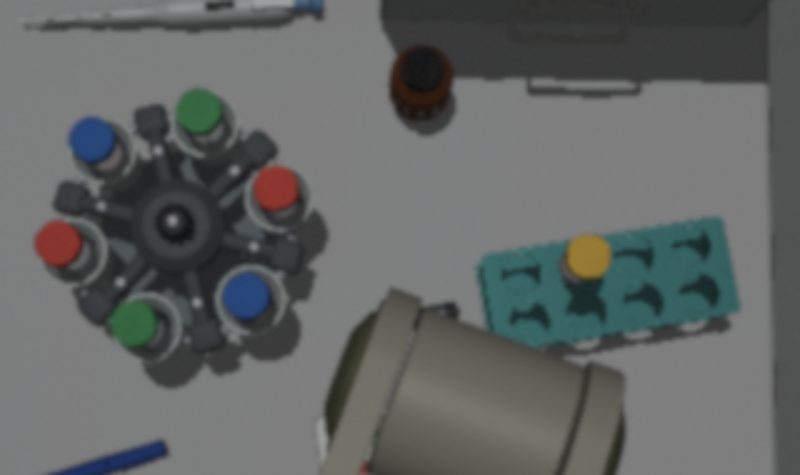

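View pics/s7.png

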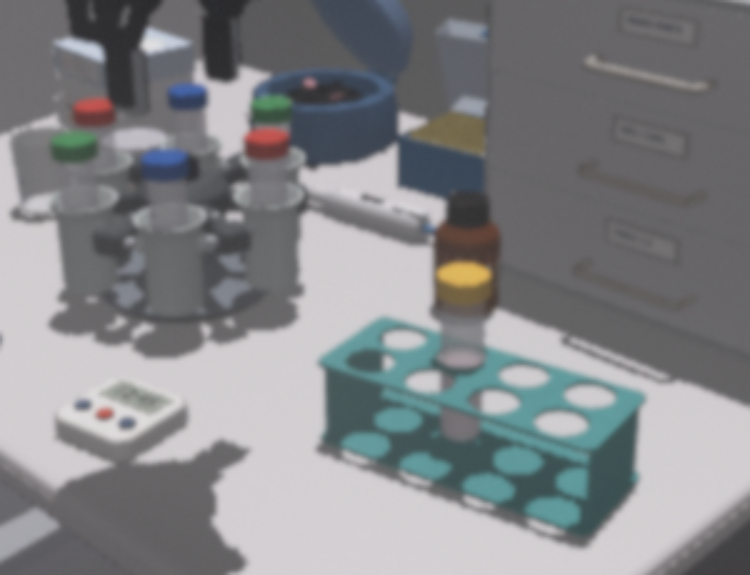

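The final views show all six tubes fully seated with their cap tops level. The colours pair straight across: blue (248,295) and (93,140), red (58,243) and (276,187), green (134,323) and (200,110). The yellow spare (588,256) and the amber bottle (420,80) haven't moved, and the arm is clear.

```bash
python3 -c "
from rig import close_job
print(close_job())"
```

```text
the job is handed in; nothing more can be done
None
```

The blue, red and green balance tubes are each seated on the floor of the bucket straight across from the same-colour sample and let go, and the job was handed in at about 26 s.

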